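# Seat the vials, slide the cover onto its hidden dowels and hold it down

## Task

Press each of the three small vials in the aluminium vial block down until it is fully home. Then take the loose cover plate by its handle, set it on the tips of the block's two dowels about 2 cm to one side of its place, and slide it across on them until its hidden holes find the dowels and it drops on. Finally press the cover down against the lift springs until it sits flat on the block, and finish while still holding it pressed down, so that a colleague can drive its screws; leave the beaker, the brown jar and the small bottle where they stand.

Things in the scene. Friction and masses are not known exactly. Their poses are not given: they have to be found in the camera images.
- block: Fixed aluminium vial block on a black base, 190 mm long (its y), 90 mm deep (its x), 60 mm high; base 202 x 102 mm. Origin: centre of its underside on the bench, z up; at yaw 0 its x axis points away from the robot. Its ends are shoulders 33 mm wide, tops at z = 60 mm; between them an open channel, floor at z = 44 mm, with three vials at x = 0, y = 44, 0, -44 mm.
- dowel_left (a point): Tip of the fixed bullet-nosed steel dowel in the middle of the left shoulder (block x = 0, y = +76 mm): 12 mm diameter for its lowest 5 mm, then tapering to a 5 mm wide tip 11 mm above the shoulder, 71 mm above the bench.
- dowel_right (a point): Tip of the same dowel on the right shoulder (block x = 0, y = -76 mm).
- seat (a point): Point of the block at x = y = 0, level with the tops of the shoulders (z = 60 mm in the block): the cover's origin lies here when the cover is home; axes as the block's.
- vial_left (a joint): How far the vial at block y = +44 mm is pressed down, m: 0 = 12 mm too high, 0.012 = fully home on the bottom of its well (a hard stop). It only slides up and down, gripped by an O-ring: it needs about 5 N to move, more when moved fast (0.4 N per 10 mm/s), and stays where it is left. It starts 5 to 11 mm too high.
- vial_mid (a joint): The same for the vial at block y = 0.
- vial_right (a joint): The same for the vial at block y = -44 mm.
- vial_left_cap (a point): Centre of the top of the left vial's cap (black cap 24 mm in diameter, brown glass vial 28 mm); 58 mm above the bench when home, 2 mm below the shoulders.
- vial_mid_cap (a point): The same for the middle vial.
- vial_right_cap (a point): The same for the right vial.
- lift_pins (a joint): Four spring-loaded steel pins (8 mm diameter), two beside each dowel at block x = +22 and -22 mm, moving as one; how far they are pressed into the shoulders, m: 0 = standing 5 mm proud, 0.005 = flush. They push up with 7 N in all at 0 and 14 N at 0.005, so the cover (3 to 5 N) rests on them 5 mm up until it is pressed with a further 9 to 11 N.
- cover: Loose cover plate, 190 mm long (its y), 90 mm deep (x), 16 mm thick, 0.32 to 0.5 kg: aluminium, black top, a 10 mm high screw head at each corner, steel bridge handle. Lies flat on the bench. Origin: centre of its underside, z up. Its underside is 71 mm above the bench when it slides on the dowel tips, 65 mm when dropped onto the lift pins, 60 mm when home.
- hole_left (a point): Mouth of the round hole in the cover's underside (cover x = 0, y = +76 mm), 15 mm diameter, 12 mm deep, not visible from above; goes over the left dowel. (Turned half round the cover fits as well.)
- hole_right (a point): Mouth of the slot in the cover's underside (cover x = 0, y = -76 mm), 15 mm wide in x and 19 mm in y, 12 mm deep; goes over the right dowel.
- cover_grip (a point): Middle of the handle bar, 43 mm above the cover's underside. The bar runs along the cover's y axis, 96 mm long, 18 mm thick (across x) and 18 mm high (z = 34 to 52 mm), on a post at each end; below it is 18 mm of free space.
- beaker: Bystander: small glass beaker, 50 mm wide and 60 mm high; origin at the centre of its underside.
- brown_jar: Bystander: brown jar with a black cap, 60 mm wide and 85 mm high; origin at the centre of its underside.
- small_bottle: Bystander: clear bottle with a blue cap, 70 mm wide and 139 mm high; origin at the centre of its underside.

How it is judged:
By the outcome, as a careful person would: the job done as asked, in the order asked, and still so for the second after the job is handed in, while the arm keeps its last pose, push and grip.
It also fails if it takes over 58 s, if anything falls off the work surface, if the arm or the gripper's body presses on something with over 40 N, if the wrist force passes 120 N, or if a joint passes its speed limit or range.

## Robot

A 6-joint arm with a two-finger parallel gripper is mounted at the origin on a cart in front of the work surface, level with it; the furniture and walls round the work are solid. World frame = base frame: x ahead of the robot, y to its left, z up, the work surface at z = 0. Lengths are in m, angles in rad, forces in N, time in s.
With the tool pointing down it reaches from about 0.35 to 0.975 m from the base axis. Payload 4.9 kg.
Tool frame: the origin (TCP) lies between the finger pads; the fingertips stand 25 mm ahead of it and the grasp point (between the pads) lies 6 mm ahead of it; z points along the fingers, y is the line along which they close (so a half turn about z gives the same grasp; the last joint's range is limited). The gripper opens to 85 mm and grips with 20 to 120 N. Pads are 22 mm wide; open, the fingers measure 114 mm over their backs; the gripper's body (76 mm by 85 mm) begins 54 mm behind the grasp point. The pads swing forward as they close: fully open they stand 13 mm farther back than shut.
Start: joints at [1.081, 0.053, 1.613, -0, 1.476, -0.119], TCP at [0.226, 0.583, 0.256] pointing down, gripper open.
Joint ranges: [-3.01, 3.01], [-1.01, 2.22], [0.06, 2.58], [-1.02, 4.17], [0.09, 2.62], [-3.14, 3.14]. Speed limits (rad/s): [2.57, 2.57, 3.14, 3.14, 3.14, 3.14].

## Interface

Orientations are given as a unit quaternion [w, x, y, z].
In Python, from plant import manip gives the robot as it stands.
- The arm moves only by the shell command python3 -m inch 'ROWS'. ROWS is JSON, a list of rows, each a list of 3 entries, a list of its own where there are three numbers: the shift along the tool's x, y, z in m, then the turn, a rotation vector about the tool's x, y, z in rad, then the opening, from 0 (shut) to 1 (fully open). A call has 1 to 8 rows; each row shifts and turns the commanded pose from where the row before left it, along the tool's axes as they then stand; what a row does not reach is not made up. A row lasts 1/10 s, in which the tool goes at most 50 mm and 8.59 degrees, less where a joint would pass 70% of its speed; a pose out of reach is approached as far as the arm can. A call with a gripper value outside its range is refused whole. The fingers move at their own pace and stop on an object; the grip force is fixed at half the most. Time passes only in rows, so rows that do not move let the fingers close. It gives the time, the measured TCP pose, the force, the opening and the grip force at its end, in the units of the state.
- manip.state(): the state, without advancing time (a new reading comes with each control period).
- manip.grab_frame(name): name is "scene" or "top"; returns (picture, depth): 400x640x3 uint8, red, green, blue; 400x640 float32, m along the optical axis (not along the pixel's ray), 0 where there is no reading.
- manip.camera_params(name): a dict with "camera_matrix" (3x3 intrinsics, pixels), "rvec" (rotation vector, rad) and "tvec" (3), from world to camera coordinates, as OpenCV has them. Camera axes: x right, y down, z forward; pixel columns grow to the right and rows downward; lengths in m; the calibration is good to about 2 mm. A picture is of the moment at which its call begins. camera_params takes no time and is no camera call.
- manip.job_done(): hands the job in; it is judged then, once.
Trained networks look in the newest picture that a camera, given by its name, has taken for a name from the list of things; names that differ only in an ending like _2 or _b are one class to them, and where a whole thing is asked for, a point or a joint stands for the part that bears it (a point fixed in the world has none). Each returns a list of dicts, best first, with "score" (0 to 1); they miss things now and then, are a little off and sometimes report something else, mostly with a low value. They report only what shows in the picture. A call takes as long as a camera call.
- manip.look_for(camera, label): "point" ([x, y, z] in m, in world coordinates, good to about 4 mm: the middle of the surface that is visible of it).
The state is a dict: "time": time; "joint_pos": joint angles; "joint_vel": joint speeds; "joint_efforts": joint torques, N m; "tool_pos": TCP position; "tool_rot": TCP orientation; "contact_force": force on the tool from outside, world axes, zero at the start; "ft_torque": the same for the moment, N m; "gripper_width": opening from 0.0 (shut) to 1.0 (fully open); "grasp_force": force on a finger pad.
Only numpy, scipy, OpenCV 4.12 (cv2) and the standard library are available. Lean on these libraries where they do the work, as an engineer would, in place of code of your own. Each camera call takes 0.05 s, during which the arm holds its last target. There are 200 camera calls.

## Working session

There is one attempt and no reset: what is moved stays moved. The work goes in short steps, Python scripts to look and compute and a shell command to move; the robot and the scene stay as the last step left them, time stands still between calls to the robot, and variables do not carry over. Pictures are saved under pics/ and viewed, at most 10 in all, crops included, and the job is handed in when it is done.

```bash
mkdir -p pics; ls
cat > h.py <<'E'
import numpy as np, cv2
from scipy.spatial.transform import Rotation as R
from plant import manip
def cam(n):
    p=manip.camera_params(n); return np.array(p["camera_matrix"]),cv2.Rodrigues(np.array(p["rvec"],float))[0],np.array(p["tvec"],float).ravel()
def cloud(n,d):
    K,Rm,t=cam(n); v,u=np.mgrid[:d.shape[0],:d.shape[1]]
    P=np.stack([(u-K[0,2])/K[0,0]*d,(v-K[1,2])/K[1,1]*d,d],-1)
    return (P-t)@Rm
def proj(n,X):
    K,Rm,t=cam(n); q=(np.atleast_2d(X)@Rm.T+t)@K.T; return q[:,:2]/q[:,2:]
def tool():
    s=manip.state(); q=np.array(s["tool_rot"]); return np.array(s["tool_pos"]),R.from_quat(q[[1,2,3,0]])
E
python3 - <<'E'
from h import *
import os
for n in("scene","top"):
    im,d=manip.grab_frame(n); cv2.imwrite(f"pics/{n}0.png",im[...,::-1]); np.save(f"/tmp/{n}0.npy",d)
    K,Rm,t=cam(n); print(n,K[0,0],"campos",(-Rm.T@t).round(3),"fwd",Rm[2].round(2))
    for l in("block","vial_left_cap","vial_mid_cap","vial_right_cap","cover","cover_grip","dowel_left","dowel_right","beaker","brown_jar","small_bottle"):
        print(n,l,[(np.round(x["point"],3).tolist(),round(x["score"],2)) for x in manip.look_for(n,l)[:3]])
s=manip.state(); print({k:np.round(v,3) for k,v in s.items()})
E
```

```text
pics
scene 493.6148744110556 campos [-0.163 -0.983  0.678] fwd [ 0.5   0.74 -0.45]
scene block [([0.535, -0.179, 0.042], 0.78)]
scene vial_left_cap [([0.527, -0.176, 0.042], 0.62), ([0.537, -0.117, 0.058], 0.53)]
scene vial_mid_cap []
scene vial_right_cap [([0.56, -0.201, 0.059], 0.66)]
scene cover [([0.479, 0.213, 0.014], 0.79)]
scene cover_grip [([0.482, 0.217, 0.016], 0.6)]
scene dowel_left [([0.531, -0.176, 0.041], 0.84)]
scene dowel_right [([0.536, -0.177, 0.044], 0.78), ([0.482, 0.217, 0.01], 0.24), ([0.534, -0.115, 0.061], 0.21)]
scene beaker [([0.372, -0.094, 0.043], 0.92), ([0.555, -0.2, 0.062], 0.24)]
scene brown_jar [([0.644, 0.089, 0.053], 0.6)]
scene small_bottle [([0.625, -0.37, 0.079], 0.69), ([0.375, -0.093, 0.043], 0.33)]
top 392.77855731077744 campos [0.421 0.004 1.127] fwd [ 0.08 -0.01 -1.  ]
top block [([0.548, -0.153, 0.044], 0.73)]
top vial_left_cap []
top vial_mid_cap [([0.556, -0.151, 0.068], 0.64)]
top vial_right_cap []
top cover [([0.492, 0.248, 0.016], 0.57)]
top cover_grip []
top dowel_left [([0.547, -0.154, 0.039], 0.56)]
top dowel_right [([0.547, -0.154, 0.048], 0.94), ([0.638, -0.339, 0.095], 0.26), ([0.376, -0.084, 0.006], 0.25)]
top beaker [([0.377, -0.086, 0.005], 0.8), ([0.547, -0.15, 0.045], 0.25)]
top brown_jar []
top small_bottle [([0.637, -0.338, 0.093], 0.61)]
{'time': np.float64(1.2), 'joint_pos': array([ 1.081,  0.053,  1.613,  0.   ,  1.476, -0.119]), 'joint_vel': array([-0.001, -0.002, -0.001,  0.002, -0.   ,  0.001]), 'joint_efforts': array([-1.0000e-03, -3.9367e+01, -3.7046e+01, -0.0000e+00,  1.0000e-03,
       -0.0000e+00]), 'tool_pos': array([0.226, 0.583, 0.256]), 'tool_rot': array([-0.   ,  0.184,  0.983, -0.   ]), 'contact_force': array([-0.361, -0.769,  0.867]), 'ft_torque': array([-0.004, -0.014, -0.018]), 'grasp_force': np.float64(0.0), 'gripper_width': np.float64(1.003)}
```

View pics/scene0.png

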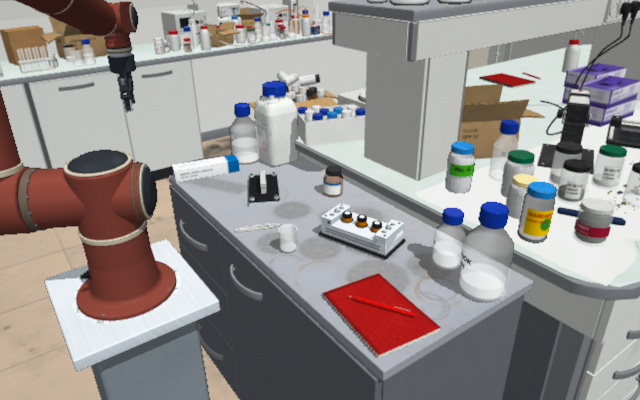

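View pics/top0.png

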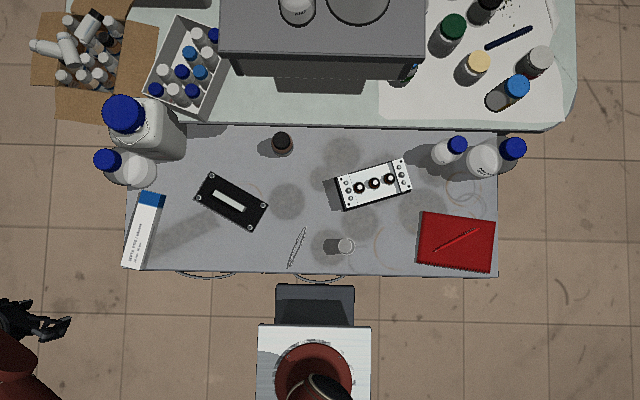

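The scene view shows the block at (362,230), the cover at (263,188), the beaker at (288,238), the jar at (333,180) and the bottle at (450,240). In the top view the block is at (372,184), tilted and with its long side to the right. The cover is at (230,201), rotated, and the jar is at (282,143). Next I fit their poses.

```bash
cat > fit.py <<'E'
from h import *
from scipy.optimize import least_squares
def rect(P,m,name):
    q=P[m][:,:2]; c,(w,h),a=cv2.minAreaRect((q*1000).astype(np.float32))
    if w<h: w,h,a=h,w,a+90
    # long axis direction -> yaw of y axis
    yaw=(a-90+90)%180-90
    print(name,"n",m.sum(),"c",np.round(c,1),"size",round(w,1),round(h,1),"yaw",round(yaw,1),"z med",np.median(P[m][:,2]).round(4))
E
python3 - <<'E'
from fit import *
for n in("top","scene"):
    d=np.load(f"/tmp/{n}0.npy"); im=cv2.imread(f"pics/{n}0.png"); P=cloud(n,d); P[d==0]=9
    def near(x,y,r): return np.hypot(P[...,0]-x,P[...,1]-y)<r
    z=P[...,2]
    print(n,"bench z",np.median(z[near(.45,.08,.03)]))
    rect(P,near(.548,-.153,.12)&(z>.03)&(z<.09),"block all")
    rect(P,near(.548,-.153,.12)&(z>.054)&(z<.09),"block top")
    rect(P,near(.49,.248,.13)&(z>.008)&(z<.07),"cover all")
    rect(P,near(.49,.248,.13)&(z>.008)&(z<.022),"cover plate")
    rect(P,near(.49,.248,.08)&(z>.04)&(z<.07),"handle")
    for nm,x,y in(("jar",.644,.089),("beaker",.375,-.09),("bottle",.635,-.35)):
        m=near(x,y,.06)&(z>.03); print(nm,P[m].mean(0).round(3),P[m].max(0).round(3),P[m].min(0).round(3))
a=cv2.imread("pics/top0.png")[140:240,180:430]; b=cv2.imread("pics/scene0.png")
b1=cv2.resize(b[195:265,305:415],None,fx=4,fy=4,interpolation=2); b2=cv2.resize(b[160:230,235:345],None,fx=4,fy=4,interpolation=2)
a=cv2.resize(a,None,fx=3.2,fy=3.2,interpolation=2)
c=np.zeros((600,800,3),np.uint8); c[:320,:800]=a; c[320:600,:400]=b1[:280,:400]; c[320:600,400:]=b2[:280,:400]
cv2.imwrite("pics/crop1.png",c)
E
```

```text
top bench z -0.000546088349222969
block all n 2285 c [ 552.4 -154.8] size 190.7 92.4 yaw 18.0 z med 0.047
block top n 1001 c [ 552.3 -154.9] size 190.5 92.4 yaw 18.1 z med 0.0608
cover all n 2157 c [493.8 245.3] size 191.1 91.3 yaw -28.5 z med 0.0164
cover plate n 1859 c [493.8 245.3] size 191.1 91.3 yaw -28.5 z med 0.016
handle n 233 c [493.7 244.5] size 95.0 18.0 yaw -28.1 z med 0.0516
jar [0.684 0.092 0.407] [0.704 0.133 0.549] [0.627 0.047 0.031]
beaker [ 0.378 -0.083  0.056] [ 0.4   -0.058  0.063] [ 0.357 -0.102  0.031]
bottle [ 0.641 -0.344  0.101] [ 0.684 -0.32   0.143] [ 0.613 -0.387  0.03 ]
scene bench z -0.0013009781248522385
block all n 1928 c [ 551.7 -158.8] size 192.8 97.4 yaw 18.4 z med 0.0471
block top n 760 c [ 552.9 -158.2] size 192.2 94.1 yaw 17.9 z med 0.0596
cover all n 856 c [495.6 239.3] size 194.8 88.4 yaw -28.7 z med 0.0152
cover plate n 715 c [495.6 239.3] size 194.8 88.4 yaw -28.7 z med 0.0147
handle n 91 c [493.5 237.9] size 100.2 17.1 yaw -27.7 z med 0.0502
jar [0.678 0.088 0.329] [0.703 0.132 0.546] [0.627 0.048 0.03 ]
beaker [ 0.378 -0.086  0.047] [ 0.401 -0.058  0.063] [ 0.356 -0.111  0.03 ]
bottle [ 0.632 -0.371  0.087] [ 0.675 -0.33   0.142] [ 0.609 -0.396  0.03 ]
```

View pics/crop1.png

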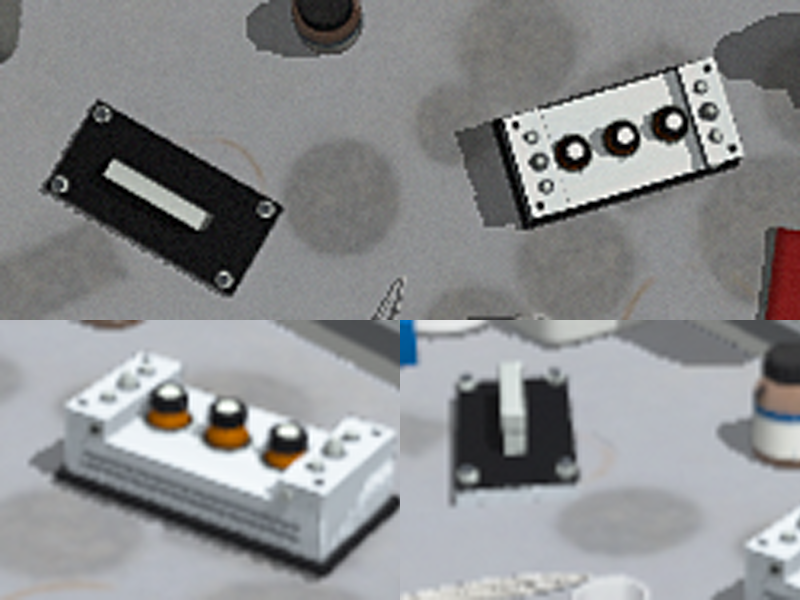

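The crop confirms the yaw signs. The block is at about (0.552, -0.157) with yaw +18°, and the cover at about (0.494, 0.242) with yaw -28.5°. All three vials stand high between the shoulders. I turn the tool along the block, shut the gripper and go above the left vial.

```bash
python3 -m inch '[[[0,0,0],[0,0,0.148],0],[[0,0,0],[0,0,0.148],0],[[0,0,0],[0,0,0.148],0],[[0,0,0],[0,0,0.148],0],[[0,0,0],[0,0,0.148],0],[[0,0,0],[0,0,0.147],0]]'
python3 -m inch '[[[-0.04,0.0043,0],[0,0,0],0],[[-0.04,0.0043,0],[0,0,0],0],[[-0.04,0.0043,0],[0,0,0],0],[[-0.04,0.0043,0],[0,0,0],0],[[-0.04,0.0043,0],[0,0,0],0],[[-0.04,0.0043,0],[0,0,0],0],[[-0.04,0.0043,0],[0,0,0],0],[[-0.04,0.0043,0],[0,0,0],0]]'
python3 -m inch '[[[-0.04,0.0043,0],[0,0,0],0],[[-0.04,0.0043,0],[0,0,0],0],[[-0.04,0.0043,0],[0,0,0],0],[[-0.04,0.0043,0],[0,0,0],0],[[-0.04,0.0043,0],[0,0,0],0],[[-0.04,0.0043,0],[0,0,0],0],[[-0.04,0.0043,0],[0,0,0],0],[[-0.04,0.0043,0],[0,0,0],0]]'
cat >> h.py <<'E'
def togo(xyz,ang):
    "rest of the way in tool axes; ang = wanted world angle of tool x (deg)"
    p,r=tool(); x=r.as_matrix()[:,0]; a=np.degrees(np.arctan2(x[1],x[0]))
    print("tcp",p.round(4),"ang",a.round(2),"tilt",r.as_matrix()[:2,2].round(4),"shift",r.inv().apply(np.array(xyz)-p).round(4),"turn z",np.radians((a-ang+180)%360-180).round(4))
E
python3 - <<'E'
from h import *
P=cloud("top",np.load("/tmp/top0.npy"));Q=cloud("scene",np.load("/tmp/scene0.npy"))
y=np.array([-.309,.951])
for n,k in(("left",44),("mid",0),("right",-44)):
    for C,c in((P,(.5523,-.1549)),(Q,(.5525,-.1585))):
        v=np.array(c)+k/1000*y; m=(np.hypot(C[...,0]-v[0],C[...,1]-v[1])<.012)&(C[...,2]>.052)&(C[...,2]<.085)
        print(n,v.round(4),np.percentile(C[m][:,2],[20,50,80,95]).round(4), C[m].mean(0).round(4))
togo([.5388,-.1147,.11],108)
E
```

```text
time: 1.8
tool_pos: [0.2265, 0.5825, 0.2563]
tool_rot: [-0.0, 0.591, 0.807, 0.0]
contact_force: [0.9, -0.6, 0.1]
gripper_width: 0.001
grasp_force: 0.0
time: 2.6
tool_pos: [0.3581, 0.2872, 0.2565]
tool_rot: [0.0, 0.588, 0.809, 0.0]
contact_force: [1.0, 0.6, -0.1]
gripper_width: 0.003
grasp_force: 0.0
time: 3.4
tool_pos: [0.4894, -0.0069, 0.2566]
tool_rot: [0.0, 0.588, 0.809, 0.0]
contact_force: [0.9, -0.4, 0.2]
gripper_width: 0.002
grasp_force: 0.0
left [ 0.5387 -0.1131] [0.0631 0.0652 0.067  0.0688] [ 0.5388 -0.1129  0.0651]
left [ 0.5389 -0.1167] [0.0562 0.0628 0.0644 0.0652] [ 0.5372 -0.1183  0.0609]
mid [ 0.5523 -0.1549] [0.0666 0.0682 0.0695 0.0704] [ 0.5517 -0.1546  0.0677]
mid [ 0.5525 -0.1585] [0.057  0.0645 0.0672 0.069 ] [ 0.5506 -0.1613  0.0626]
right [ 0.5659 -0.1967] [0.0622 0.064  0.0655 0.0669] [ 0.566  -0.1968  0.0639]
right [ 0.5661 -0.2003] [0.0565 0.062  0.0642 0.0648] [ 0.5638 -0.2033  0.0606]
tcp [ 0.4894 -0.0069  0.2566] ang 107.91 tilt [ 0.0008 -0.    ] shift [-0.1177  0.0137  0.1466] turn z -0.0015
```

```bash
python3 -m inch '[[[-0.03,0.0035,0.02],[0,0,0],0],[[-0.03,0.0035,0.03],[0,0,0],0],[[-0.03,0.0035,0.03],[0,0,0],0],[[-0.0277,0.0032,0.03],[0,0,0],0],[[0,0,0.03],[0,0,0],0],[[0,0,0.017],[0,0,0],0],[[0,0,0],[0,0,0],0]]'
python3 -c "
from h import *
togo([.5388,-.1147,.083],108);print(manip.state()['contact_force'])
for n in('top','scene'):
    im,d=manip.grab_frame(n);np.save(f'/tmp/{n}1.npy',d);cv2.imwrite(f'pics/{n}1.png',im[...,::-1])
b=cv2.imread('pics/scene1.png')[150:260,290:430];a=cv2.imread('pics/top1.png')[120:230,310:450]
cv2.imwrite('pics/crop2.png',cv2.resize(np.hstack([a,b]),None,fx=2.8,fy=2.8,interpolation=2))
"
```

```text
time: 4.1
tool_pos: [0.536, -0.1125, 0.0958]
tool_rot: [-0.003, 0.588, 0.809, -0.001]
contact_force: [0.0, 0.4, 0.1]
gripper_width: -0.003
grasp_force: 0.0
tcp [ 0.536  -0.1125  0.0958] ang 107.9 tilt [-0.0064  0.0023] shift [-0.003   0.0021  0.0128] turn z -0.0017
[0.03974352 0.40390482 0.13501784]
```

View pics/crop2.png

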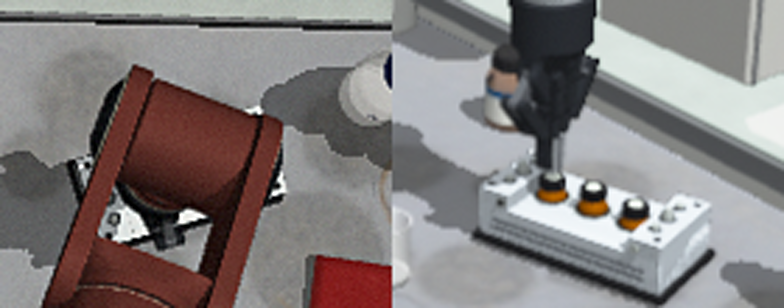

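Scene crop: the shut fingertips stand just above the left cap, at about crop pixel (553,172). I make a small lateral correction and press in gentle steps.

```bash
python3 -m inch '[[[-0.003,0.002,0],[0,0,0],0],[[0,0,0.003],[0,0,0],0],[[0,0,0.003],[0,0,0],0],[[0,0,0.003],[0,0,0],0],[[0,0,0],[0,0,0],0]]'
python3 -m inch '[[[0,0,0.003],[0,0,0],0],[[0,0,0.002],[0,0,0],0],[[0,0,0],[0,0,0],0]]'
python3 -c "
from h import *
togo([.5388,-.1147,.083],108)"
```

```text
time: 4.7
tool_pos: [0.541, -0.1151, 0.0901]
tool_rot: [-0.0, 0.588, 0.809, -0.0]
contact_force: [-0.9, -1.1, 0.0]
gripper_width: 0.003
grasp_force: 0.0
time: 5.0
tool_pos: [0.5412, -0.1152, 0.0856]
tool_rot: [-0.0, 0.588, 0.809, 0.0]
contact_force: [-1.4, -0.7, 3.2]
gripper_width: -0.005
grasp_force: 1.6
tcp [ 0.5412 -0.1152  0.0856] ang 107.94 tilt [-0.      0.0001] shift [ 0.0012 -0.0021  0.0026] turn z -0.0011
```

```bash
python3 -m inch '[[[0,0,0.002],[0,0,0],0],[[0,0,0.002],[0,0,0],0],[[0,0,0],[0,0,0],0]]'
python3 -m inch '[[[0,0,0.002],[0,0,0],0],[[0,0,0.002],[0,0,0],0],[[0,0,0],[0,0,0],0]]'
```

```text
time: 5.3
tool_pos: [0.5414, -0.1153, 0.0829]
tool_rot: [-0.0, 0.588, 0.809, -0.0]
contact_force: [-5.6, 1.6, 11.4]
gripper_width: 0.002
grasp_force: 5.6
time: 5.6
tool_pos: [0.5419, -0.1154, 0.0827]
tool_rot: [-0.001, 0.588, 0.809, -0.0]
contact_force: [-15.2, 5.3, 31.0]
gripper_width: 0.0
grasp_force: 15.5
```

The left vial is home: hard stop at TCP z 0.0828, tips at 58 mm. Next the middle vial.

```bash
python3 -m inch '[[[0,0,-0.012],[0,0,0],0],[[0,0,-0.013],[0,0,0],0],[[-0.022,-0.001,0],[0,0,0],0],[[-0.022,-0.001,0],[0,0,0],0],[[0,0,0],[0,0,0],0],[[0,0,0],[0,0,0],0]]'
python3 -c "
from h import *
togo([.5524,-.1567,.083],108)"
python3 -m inch '[[[0,0,0.006],[0,0,0],0],[[0,0,0.003],[0,0,0],0],[[0,0,0.003],[0,0,0],0],[[0,0,0.003],[0,0,0],0],[[0,0,0.002],[0,0,0],0],[[0,0,0],[0,0,0],0]]'
python3 -m inch '[[[0,0,0.002],[0,0,0],0],[[0,0,0.002],[0,0,0],0],[[0,0,0],[0,0,0],0]]'
```

```text
time: 6.2
tool_pos: [0.5525, -0.1577, 0.102]
tool_rot: [-0.0, 0.589, 0.808, 0.0]
contact_force: [0.0, 0.4, 0.1]
gripper_width: 0.001
grasp_force: 0.0
tcp [ 0.5525 -0.1577  0.102 ] ang 107.88 tilt [-0.0006  0.0006] shift [0.001  0.0002 0.019 ] turn z -0.002
time: 6.8
tool_pos: [0.5524, -0.157, 0.085]
tool_rot: [-0.001, 0.588, 0.809, -0.0]
contact_force: [-0.9, 0.7, 2.1]
gripper_width: 0.003
grasp_force: 1.1
time: 7.1
tool_pos: [0.5527, -0.1572, 0.0829]
tool_rot: [-0.001, 0.588, 0.809, 0.0]
contact_force: [-7.1, 3.6, 13.4]
gripper_width: 0.002
grasp_force: 6.5
```

```bash
python3 -m inch '[[[0,0,0.003],[0,0,0],0],[[0,0,0],[0,0,0],0]]'
python3 -m inch '[[[0,0,-0.012],[0,0,0],0],[[0,0,-0.012],[0,0,0],0],[[-0.022,0,0],[0,0,0],0],[[-0.022,0,0],[0,0,0],0],[[0,0,0],[0,0,0],0],[[0,0,0],[0,0,0],0]]'
python3 -c "
from h import *
togo([.566,-.1985,.083],108)"
python3 -m inch '[[[0,0,0.006],[0,0,0],0],[[0,0,0.003],[0,0,0],0],[[0,0,0.003],[0,0,0],0],[[0,0,0.003],[0,0,0],0],[[0,0,0.002],[0,0,0],0],[[0,0,0],[0,0,0],0]]'
python3 -m inch '[[[0,0,0.002],[0,0,0],0],[[0,0,0.002],[0,0,0],0],[[0,0,0.003],[0,0,0],0],[[0,0,0],[0,0,0],0]]'
```

```text
time: 7.3
tool_pos: [0.553, -0.1573, 0.0828]
tool_rot: [-0.001, 0.588, 0.809, -0.0]
contact_force: [-14.0, 7.0, 27.3]
gripper_width: 0.0
grasp_force: 13.7
time: 7.9
tool_pos: [0.5661, -0.1996, 0.102]
tool_rot: [-0.0, 0.589, 0.808, 0.0]
contact_force: [0.1, 0.9, 0.1]
gripper_width: 0.0
grasp_force: 0.0
tcp [ 0.5661 -0.1996  0.102 ] ang 107.89 tilt [-0.0003  0.0004] shift [0.0011 0.0002 0.019 ] turn z -0.0019
time: 8.5
tool_pos: [0.5662, -0.1991, 0.0852]
tool_rot: [-0.0, 0.588, 0.809, 0.0]
contact_force: [-0.6, 0.9, 1.3]
gripper_width: 0.003
grasp_force: 0.6
time: 8.9
tool_pos: [0.5668, -0.1995, 0.0828]
tool_rot: [-0.001, 0.588, 0.809, -0.0]
contact_force: [-12.3, 7.5, 24.7]
gripper_width: -0.002
grasp_force: 12.5
```

All three vials stopped hard at the same height (TCP z 0.0828). Now to the cover.

```bash
python3 -m inch '[[[0,0,-0.02],[0,0,0],0],[[0,0,-0.03],[0,0,0],0],[[0,0,-0.03],[0,0,0],0.5],[[0,0,-0.03],[0,0,0],1]]'
python3 -m inch '[[[0.037,0.0056,0],[0,0,0],1],[[0.037,0.0056,0],[0,0,0],1],[[0.037,0.0056,0],[0,0,0],1],[[0.037,0.0056,0],[0,0,0],1],[[0.037,0.0056,0],[0,0,0],1],[[0.037,0.0056,0],[0,0,0],1],[[0.037,0.0056,0],[0,0,0],1],[[0.037,0.0056,0],[0,0,0],1]]'
python3 -m inch '[[[0.037,0.0056,0],[0,0,0],1],[[0.037,0.0056,0],[0,0,0],1],[[0.037,0.0056,0],[0,0,0],1],[[0.036,0.0056,0],[0,0,0],1],[[0,0,0],[0,0,0],1]]'
python3 -m inch '[[[0,0,0],[0,0,0.135],1],[[0,0,0],[0,0,0.135],1],[[0,0,0.01],[0,0,0.135],1],[[0,0,0.01],[0,0,0.135],1],[[0,0,0.01],[0,0,0.135],1],[[0,0,0],[0,0,0.135],1],[[0,0,0],[0,0,0],1]]'
python3 -c "
from h import *
togo([.494,.242,.052],61.5)"
```

```text
time: 9.3
tool_pos: [0.5662, -0.1996, 0.1889]
tool_rot: [0.0, 0.588, 0.809, -0.0]
contact_force: [-0.7, 0.2, -0.3]
gripper_width: 0.325
grasp_force: 0.0
time: 10.1
tool_pos: [0.5175, 0.0972, 0.188]
tool_rot: [0.0, 0.588, 0.809, 0.0]
contact_force: [1.7, -0.4, 0.5]
gripper_width: 1.003
grasp_force: 0.0
time: 10.6
tool_pos: [0.493, 0.2459, 0.188]
tool_rot: [-0.0, 0.586, 0.81, 0.001]
contact_force: [0.4, 0.1, 0.1]
gripper_width: 1.0
grasp_force: 0.0
time: 11.3
tool_pos: [0.4938, 0.2418, 0.1575]
tool_rot: [0.0, 0.859, 0.511, -0.0]
contact_force: [-0.8, -0.6, -0.8]
gripper_width: 0.998
grasp_force: 0.0
tcp [0.4938 0.2418 0.1575] ang 61.5 tilt [-0.0005 -0.0006] shift [3.000e-04 1.000e-04 1.055e-01] turn z 0.0
```

```bash
python3 -m inch '[[[0,0,0.025],[0,0,0],0.6],[[0,0,0.03],[0,0,0],0.6],[[0,0,0.025],[0,0,0],0.6],[[0,0,0.015],[0,0,0],0.6],[[0,0,0.01],[0,0,0],0.6],[[0,0,0],[0,0,0],0.6],[[0,0,0],[0,0,0],0.6]]'
python3 -c "
from h import *
togo([.494,.242,.052],61.5)"
python3 -m inch '[[[0,0,0],[0,0,0],0],[[0,0,0],[0,0,0],0],[[0,0,0],[0,0,0],0],[[0,0,0],[0,0,0],0],[[0,0,0],[0,0,0],0]]'
python3 -c "
from h import *
togo([.494,.242,.052],61.5)"
```

```text
time: 12.0
tool_pos: [0.4947, 0.2428, 0.0543]
tool_rot: [0.0, 0.859, 0.512, 0.001]
contact_force: [0.3, 1.3, 0.4]
gripper_width: 0.601
grasp_force: 0.0
tcp [0.4947 0.2428 0.0543] ang 61.56 tilt [0.0017 0.0005] shift [-0.001  -0.0002  0.0023] turn z 0.001
time: 12.5
tool_pos: [0.4946, 0.2431, 0.0547]
tool_rot: [0.0, 0.859, 0.512, 0.001]
contact_force: [-1.4, 0.5, 6.0]
gripper_width: 0.199
grasp_force: 63.0
tcp [0.4946 0.2431 0.0547] ang 61.53 tilt [0.0018 0.0009] shift [-0.0012 -0.      0.0027] turn z 0.0005
```

Gripped: 17 mm opening, 63 N, TCP 54.7 mm above the underside. Next I lift, turn and carry the cover.

```bash
python3 -m inch '[[[0,0,-0.01],[0,0,0],0],[[0,0,-0.02],[0,0,0],0],[[0,0,-0.025],[0,0,0],0],[[0,0,-0.025],[0,0,0],0],[[0,0,-0.025],[0,0,0],0],[[0,0,-0.015],[0,0,0],0],[[0,0,0],[0,0,0],0]]'
python3 -m inch '[[[0,0,0],[0,0,-0.1],0],[[0,0,0],[0,0,-0.13],0],[[0,0,0],[0,0,-0.13],0],[[0,0,0],[0,0,-0.13],0],[[0,0,0],[0,0,-0.13],0],[[0,0,0],[0,0,-0.12],0],[[0,0,0],[0,0,-0.072],0],[[0,0,0],[0,0,0],0]]'
python3 -c "
from h import *
togo([.5332,-.1622,.17],108.05)
im,d=manip.grab_frame('top');cv2.imwrite('pics/top2.png',im[...,::-1])
im,d=manip.grab_frame('scene');cv2.imwrite('pics/scene2.png',im[...,::-1])
b=cv2.imread('pics/scene2.png')[100:260,220:420];a=cv2.imread('pics/top2.png')[110:270,150:350]
cv2.imwrite('pics/crop3.png',cv2.resize(np.hstack([a,b]),None,fx=2,fy=2,interpolation=2))
"
```

```text
time: 13.2
tool_pos: [0.495, 0.243, 0.1758]
tool_rot: [0.001, 0.859, 0.511, 0.002]
contact_force: [-0.2, -0.1, -2.6]
gripper_width: 0.199
grasp_force: 61.8
time: 14.0
tool_pos: [0.4927, 0.2422, 0.171]
tool_rot: [-0.001, 0.588, 0.809, -0.002]
contact_force: [0.9, -0.8, -3.1]
gripper_width: 0.198
grasp_force: 61.7
tcp [0.4927 0.2422 0.171 ] ang 108.03 tilt [-0.0035 -0.0013] shift [-0.3971 -0.0866  0.0014] turn z -0.0003
```

View pics/crop3.png

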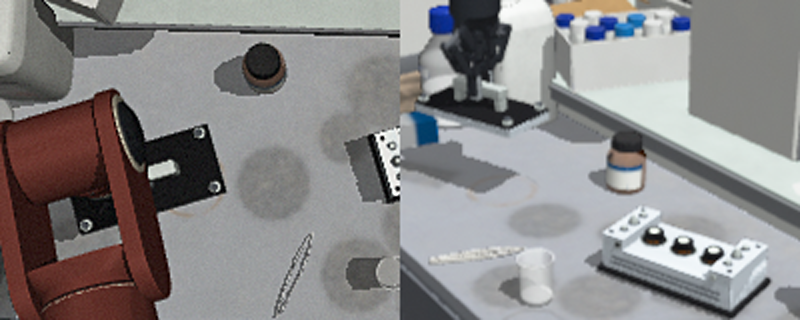

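The cover is held level and parallel to the block, at crop pixel (150,180) in the top view. In the scene view the vials are level and low. I carry it over, 20 mm short of its place on the block's near side.

```bash
python3 -m inch '[[[-0.012,-0.0026,0],[0,0,0],0],[[-0.025,-0.0054,0],[0,0,0],0],[[-0.03,-0.0065,0],[0,0,0],0],[[-0.03,-0.0065,0],[0,0,0],0],[[-0.03,-0.0065,0],[0,0,0],0],[[-0.03,-0.0065,0],[0,0,0],0],[[-0.03,-0.0065,0],[0,0,0],0],[[-0.03,-0.0065,0],[0,0,0],0]]'
python3 -m inch '[[[-0.03,-0.0065,0],[0,0,0],0],[[-0.03,-0.0065,0],[0,0,0],0],[[-0.03,-0.0065,0],[0,0,0],0],[[-0.03,-0.0065,0],[0,0,0],0],[[-0.03,-0.0065,0],[0,0,0],0],[[-0.02,-0.0045,0],[0,0,0],0],[[-0.01,-0.0024,0],[0,0,0],0],[[0,0,0],[0,0,0],0]]'
python3 -m inch '[[[0,0,0.01],[0,0,0],0],[[0,0,0.01],[0,0,0],0],[[0,0,0],[0,0,0],0],[[0,0,0],[0,0,0],0]]'
cat > look.py <<'E'
from fit import *
import sys
k=sys.argv[1]
togo([.5332,-.1622,.1257],108.05); print(manip.state()['contact_force'].round(1) if hasattr(manip.state()['contact_force'],'round') else manip.state()['contact_force'])
im,d=manip.grab_frame('scene');cv2.imwrite(f'pics/scene_{k}.png',im[...,::-1]); np.save(f"/tmp/scene_{k}.npy",d)
P=cloud("scene",d);P[d==0]=9
p,r=tool(); u=p[2]-.0547
near=np.hypot(P[...,0]-p[0],P[...,1]-p[1])<.12
g=im.max(-1)<60
m=near&(abs(P[...,2]-(u+.0155))<.006); rect(P,m,"plate top"); m&=g; m=cv2.morphologyEx(m.astype(np.uint8),cv2.MORPH_OPEN,np.ones((2,2)))>0; rect(P,m,"plate black")
print("expected underside",u.round(4))
b=im[130:270,280:440,::-1]; cv2.imwrite(f'pics/crop_{k}.png',cv2.resize(b,None,fx=4,fy=4,interpolation=2))
E
python3 look.py a
```

```text
time: 14.9
tool_pos: [0.516, 0.0197, 0.1732]
tool_rot: [0.0, 0.588, 0.809, -0.0]
contact_force: [0.3, -0.5, -3.9]
gripper_width: 0.194
grasp_force: 61.7
time: 15.7
tool_pos: [0.5343, -0.1629, 0.1732]
tool_rot: [-0.0, 0.588, 0.809, -0.0]
contact_force: [0.0, -0.2, -3.8]
gripper_width: 0.196
grasp_force: 61.7
time: 16.1
tool_pos: [0.5341, -0.1606, 0.1522]
tool_rot: [-0.001, 0.587, 0.81, -0.0]
contact_force: [-0.7, -0.5, -2.4]
gripper_width: 0.196
grasp_force: 61.6
tcp [ 0.5341 -0.1606  0.1522] ang 108.11 tilt [-0.0017  0.0008] shift [-0.0012 -0.0013  0.0265] turn z 0.0011
[-0.7 -0.5 -2.4]
plate top n 1214 c [ 533.2 -162.7] size 192.0 97.6 yaw 17.9 z med 0.1127
plate black n 911 c [4708.9 4416.1] size 12556.6 177.4 yaw -42.3 z med 0.1127
expected underside 0.0982
```

View pics/crop_a.png

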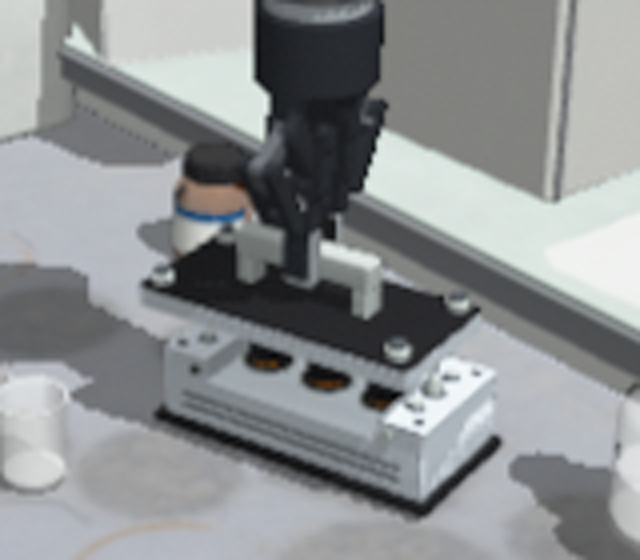

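The scene view shows the cover level above the block, about 20 mm towards the robot and 1.5–2 mm too far along +y. I correct that and lower it onto the dowel tips.

```bash
python3 -m inch '[[[-0.0015,0,0.008],[0,0,0],0],[[0,0,0.008],[0,0,0],0],[[0,0,0.004],[0,0,0],0],[[0,0,0],[0,0,0],0],[[0,0,0],[0,0,0],0]]'
python3 -m inch '[[[0,0,0.002],[0,0,0],0],[[0,0,0.002],[0,0,0],0],[[0,0,0],[0,0,0],0]]'
python3 -m inch '[[[0,0,0.002],[0,0,0],0],[[0,0,0],[0,0,0],0]]'
```

```text
time: 16.65
tool_pos: [0.5351, -0.163, 0.1331]
tool_rot: [-0.0, 0.587, 0.809, -0.0]
contact_force: [0.1, -0.7, -3.2]
gripper_width: 0.199
grasp_force: 61.7
time: 16.95
tool_pos: [0.535, -0.163, 0.1291]
tool_rot: [-0.0, 0.587, 0.809, -0.0]
contact_force: [0.5, -0.1, -3.8]
gripper_width: 0.199
grasp_force: 61.7
time: 17.15
tool_pos: [0.535, -0.163, 0.127]
tool_rot: [-0.0, 0.587, 0.809, -0.0]
contact_force: [0.2, 0.2, -3.7]
gripper_width: 0.201
grasp_force: 61.7
```

```bash
python3 -m inch '[[[0.001,-0.0015,0.001],[0,0,0],0],[[0,0,0.001],[0,0,0],0],[[0,0,0],[0,0,0],0]]'
python3 -m inch '[[[0,0,0.001],[0,0,0],0],[[0,0,0],[0,0,0],0]]'
python3 look.py b
```

```text
time: 17.45
tool_pos: [0.5333, -0.1626, 0.1257]
tool_rot: [-0.0, 0.587, 0.809, -0.0]
contact_force: [-2.1, -0.1, -0.6]
gripper_width: 0.2
grasp_force: 62.1
time: 17.65
tool_pos: [0.5334, -0.1626, 0.1256]
tool_rot: [-0.0, 0.587, 0.809, -0.0]
contact_force: [-4.9, 2.4, 6.0]
gripper_width: 0.197
grasp_force: 62.9
tcp [ 0.5334 -0.1626  0.1256] ang 108.05 tilt [-0.0006  0.    ] shift [ 0.0004 -0.     -0.0001] turn z 0.0001
[-4.9  2.4  6. ]
plate top n 1238 c [ 530.6 -165. ] size 192.7 95.3 yaw 19.6 z med 0.0861
plate black n 927 c [4706.8 4414.1] size 12562.5 174.1 yaw -42.3 z med 0.0861
expected underside 0.0709
```

View pics/crop_b.png

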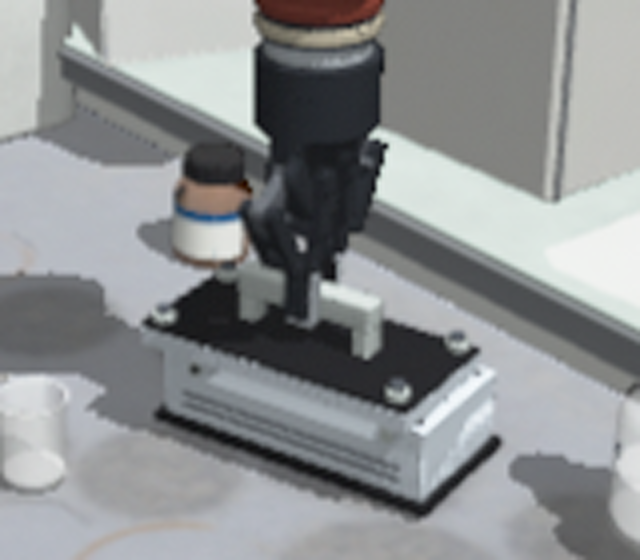

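The underside is at 70.9 mm, so the cover rests on both dowel tips about 20 mm off. Now I slide it across (+tool y) with light pressure.

```bash
python3 -m inch '[[[0,0.002,0],[0,0,0],0],[[0,0.003,0],[0,0,0],0],[[0,0.003,0],[0,0,0],0],[[0,0.003,0],[0,0,0],0],[[0,0,0],[0,0,0],0]]'
python3 -m inch '[[[0,0.002,0],[0,0,0],0],[[0,0.002,0],[0,0,0],0],[[0,0,0],[0,0,0],0]]'
python3 -c "
from h import *
togo([.5522,-.156,.1197],108.05)"
```

```text
time: 18.2
tool_pos: [0.5443, -0.1599, 0.1256]
tool_rot: [0.001, 0.587, 0.809, -0.001]
contact_force: [-4.1, -0.8, 5.0]
gripper_width: 0.194
grasp_force: 62.7
time: 18.5
tool_pos: [0.5478, -0.1587, 0.1255]
tool_rot: [0.001, 0.587, 0.809, -0.001]
contact_force: [-4.3, -1.2, 5.2]
gripper_width: 0.193
grasp_force: 62.8
tcp [ 0.5478 -0.1587  0.1255] ang 108.05 tilt [ 0.0001 -0.0017] shift [0.0012 0.005  0.0058] turn z -0.0
```

```bash
python3 -m inch '[[[0.001,0.002,0],[0,0,0],0],[[0,0.001,0],[0,0,0],0],[[0,0,0],[0,0,0],0]]'
python3 -m inch '[[[0,0.001,0],[0,0,0],0],[[0,0.001,0],[0,0,0],0],[[0,0,0],[0,0,0],0]]'
python3 -c "
from h import *
togo([.5522,-.156,.1197],108.05)"
```

```text
time: 18.8
tool_pos: [0.5503, -0.1557, 0.1236]
tool_rot: [-0.0, 0.587, 0.809, 0.0]
contact_force: [1.1, -0.5, -2.5]
gripper_width: 0.193
grasp_force: 61.8
time: 19.1
tool_pos: [0.552, -0.1552, 0.1239]
tool_rot: [-0.0, 0.587, 0.809, 0.0]
contact_force: [0.7, -0.2, -4.0]
gripper_width: 0.196
grasp_force: 61.8
tcp [ 0.552  -0.1552  0.1239] ang 108.06 tilt [-0.0005  0.0004] shift [-0.0008 -0.0001  0.0042] turn z 0.0001
```

It dropped in: z is down 2 mm and the cover hangs free. I lower it onto the lift pins, watching side forces.

```bash
python3 -m inch '[[[0,0,0.001],[0,0,0],0],[[0,0,0.001],[0,0,0],0],[[0,0,0],[0,0,0],0]]'
python3 -m inch '[[[0,0,0.001],[0,0,0],0],[[0,0,0.001],[0,0,0],0],[[0,0,0],[0,0,0],0]]'
python3 -c "
from h import *
togo([.5522,-.156,.1197],108.05)"
```

```text
time: 19.4
tool_pos: [0.5519, -0.1554, 0.122]
tool_rot: [-0.0, 0.587, 0.809, -0.0]
contact_force: [0.1, 0.1, -3.0]
gripper_width: 0.192
grasp_force: 61.8
time: 19.7
tool_pos: [0.5523, -0.1555, 0.1205]
tool_rot: [0.0, 0.588, 0.809, 0.0]
contact_force: [-0.2, -0.5, -3.0]
gripper_width: 0.191
grasp_force: 61.9
tcp [ 0.5523 -0.1555  0.1205] ang 108.04 tilt [ 0.0007 -0.0002] shift [-0.0004 -0.0003  0.0008] turn z -0.0002
```

```bash
python3 -m inch '[[[0,0,0.001],[0,0,0],0],[[0,0,0.001],[0,0,0],0],[[0,0,0],[0,0,0],0]]'
python3 -m inch '[[[0,0,0.002],[0,0,0],0],[[0,0,0.002],[0,0,0],0],[[0,0,0],[0,0,0],0]]'
python3 -c "
from h import *
togo([.5522,-.156,.1147],108.05)"
```

```text
time: 20.0
tool_pos: [0.5526, -0.1556, 0.1196]
tool_rot: [0.001, 0.587, 0.809, 0.0]
contact_force: [-1.6, 1.1, 4.4]
gripper_width: 0.198
grasp_force: 62.9
time: 20.3
tool_pos: [0.5529, -0.1558, 0.1163]
tool_rot: [0.001, 0.587, 0.809, 0.0]
contact_force: [-2.1, 1.4, 7.7]
gripper_width: 0.196
grasp_force: 63.4
tcp [ 0.5529 -0.1558  0.1163] ang 108.04 tilt [ 0.0017 -0.0007] shift [-0.     -0.0008  0.0016] turn z -0.0001
```

```bash
python3 -m inch '[[[0,0,0.002],[0,0,0],0],[[0,0,0.001],[0,0,0],0],[[0,0,0],[0,0,0],0]]'
python3 -m inch '[[[0,0,0.001],[0,0,0],0],[[0,0,0.001],[0,0,0],0],[[0,0,0],[0,0,0],0],[[0,0,0],[0,0,0],0]]'
python3 look.py c
```

```text
time: 20.6
tool_pos: [0.553, -0.1558, 0.1147]
tool_rot: [0.001, 0.587, 0.809, 0.0]
contact_force: [-6.4, 3.0, 15.1]
gripper_width: 0.196
grasp_force: 64.3
time: 21.0
tool_pos: [0.553, -0.1558, 0.1147]
tool_rot: [0.0, 0.587, 0.809, -0.0]
contact_force: [-11.2, 3.8, 23.7]
gripper_width: 0.197
grasp_force: 65.6
tcp [ 0.553  -0.1558  0.1147] ang 108.06 tilt [ 0.0006 -0.0006] shift [ 0.     -0.0209 -0.011 ] turn z 0.0002
[-11.2   3.8  23.7]
plate top n 1195 c [ 549.7 -158.8] size 193.7 98.1 yaw 19.1 z med 0.0752
plate black n 897 c [4717.2 4419.2] size 12540.9 181.4 yaw -42.2 z med 0.0753
expected underside 0.06
```

View pics/crop_c.png

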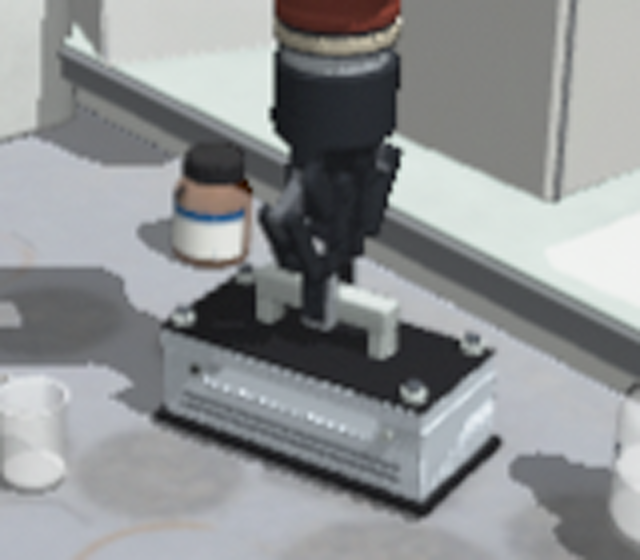

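The cover sits flat and flush on the block: underside at 60.0 mm, level, pressed with about 24 N at a hard stop, still gripped. The bystanders have not moved. I hand it in.

```bash
python3 -c "
from plant import manip
print(manip.job_done())"
```

```text
the job is handed in; nothing more can be done
None
```

Job handed in at about 21 s: all three vials pressed to their stops, the cover slid onto its dowels and held flat on the block at about 24 N, and the beaker, jar and bottle left untouched; the judge's verdict was not shown.

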